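Mark a tin on the sprung marking pad

TASK

Throw the isolator's handle over to on, then take the loose tin that matches the one already in the black tray, and press it upright and centred down on the marking station's sprung pad until the pad is fully depressed, holding it there for a good second. Then stand the tin upright on the floor of the tray next to the finished one, throw the isolator back to off, and leave everything else where it is.

Things in the scene. Friction and masses are not known exactly. Their poses are not given: they have to be found in the camera images.
- tin: the tin to be marked: plain closed metal cylinder, 54 mm diameter, 95 mm tall, about 0.35 kg, the middle-sized of the three tins standing on the bench's left (+y); origin at the centre of its underside, z up its axis
- tin_slim: bystander: the slimmest, tallest tin, same metal, 44 mm diameter, 125 mm tall; origin at the centre of its underside
- tin_squat: bystander: the squat tin, same metal, 64 mm diameter, 50 mm tall; origin at the centre of its underside
- tin_done: bystander: the finished tin standing in the tray, same shape as the tin to be marked (54 mm diameter, 95 mm tall); origin at the centre of its underside
- tray: fixed black open tray, 210 mm (its x) by 120 mm (its y) outside, 35 mm tall, walls and floor 5 mm thick; origin at the centre of its underside. The finished tin stands somewhere along its x axis; there is always room for the second tin on one side of it
- marker: fixed marking station: grey block 130 mm (its x) by 120 mm (its y), top at 50 mm, pad at its centre. Two steel guard cheeks flank the pad in y: 60 mm long in x, inner faces 45 mm from the centre, 8 mm thick, tops 130 mm above the bench. Fingers holding a tin on the pad fit only along the station's x, open at both ends; origin at the centre of its underside
- pad_top (a point): centre of the top of the sprung pad, a 48 mm black disc, 68 mm above the bench when up and 56 mm when fully depressed
- pad (a joint): travel of the pad, 0 when up, 0.012 m when fully depressed on its stop; the spring takes about 4 N to start and 13 N at the bottom, and lifts the pad again
- isolator: fixed grey isolator: block 110 mm (its x) by 80 mm (its y), 45 mm tall; the handle is hinged about its y axis, 50 mm above the bench over the block's centre; origin at the centre of its underside. Off is the handle leaning to its -x (the robot's side), on is leaning to its +x
- handle_bar (a point): centre of the isolator handle's black cross bar (18 mm diameter, 70 mm long over its ends, along the isolator's y), on a 10 mm thick stem, 70 mm from the hinge; about 108 mm above the bench in either rest position, 120 mm when upright
- handle (a joint): isolator handle angle: 0 off, 0.6 upright, 1.2 on. A weighted handle (0.15 kg) that falls to whichever side of upright it is left, so it is simply pushed over
- bracket_a: bystander: pressed steel channel 150 x 40 x 26 mm lying on the bench behind the isolator and station; origin at the centre of its underside
- bracket_b: bystander: pressed steel channel 150 x 40 x 26 mm lying beyond the tins; origin at the centre of its underside
- brush: bystander: brush lying behind the station; origin under its middle
- wrench: bystander: wrench lying near the robot; origin under its middle
- nozzle: bystander: copper welding nozzle, 24 mm diameter, 70 mm tall, standing beyond the tins; origin at the centre of its underside
Not all that is in view belongs to the job. There is more than one size of the tray; the one meant has the size given above.

How it is judged:
On the way, in this order (a step that is already met when the one before it is completed fails the run):
1. the isolator handle is over to on (angle above 1.05 rad) with the pad still up (value of joint handle above 1.05 rad and value of joint pad below 0.003 m), for 0.2 s.
2. with the isolator on, the tin, in the gripper, presses the pad down past 10.5 of its 12 mm, upright within 0.12 rad and centred within 10 mm, for 0.5 s (value of joint pad above 0.0105 m and value of joint handle above 1.05 rad and contact force between tin and pad_c0 above 4 N and contact force between the fingers and tin above 1 N and horizontal distance between tin and pad_top below 0.01 m and angle between tin's own z axis and vertical below 0.12 rad), for 0.5 s.
At the end, for the whole second after the job is handed in: The marked tin stands upright (within 0.1 rad) and at rest on the floor of the tray beside the finished tin, the isolator handle is back at off (below 0.15 rad), the pad is up (below 2 mm of travel) (x of tin in the frame of tray between -0.1 and 0.1 m and y of tin in the frame of tray between -0.055 and 0.055 m and z of tin in the frame of tray below 0.01 m and angle between each of tin, tin_done's own z axis and vertical below 0.1 rad and linear speed of tin below 0.02 m/s and value of joint handle below 0.15 rad and value of joint pad below 0.002 m); the robot touches nothing.
It fails at once if a tin is tipped by more than 0.6 rad (angle between any of tin, tin_slim, tin_squat, tin_done's own z axis and vertical above 0.6 rad).
It fails at once if a bystander is moved by more than 30 mm (distance of any of tin_slim, tin_squat, tin_done, bracket_a, bracket_b, brush, wrench, nozzle from where it was at the start of the episode above 0.03 m).
It also fails if it takes over 67 s, if anything falls off the work surface, if the arm or the gripper's body presses on something with over 40 N, if the wrist force passes 120 N, or if a joint passes its speed limit or range.

ROBOT

A 6-joint arm with a two-finger parallel gripper is mounted at the origin on the work surface. World frame = base frame: x ahead of the robot, y to its left, z up, the work surface at z = 0. Lengths are in m, angles in rad, forces in N, time in s.
With the tool pointing down it reaches from about 0.35 to 0.775 m from the base axis. Payload 7.3 kg.
Tool frame: the origin (TCP) lies at the very end of the fingers, on their centre line; the grasp point (between the pads) lies 19 mm behind it; z points along the fingers, y is the line along which they close (so a half turn about z gives the same grasp; the last joint's range is limited). The gripper opens to 92 mm and grips with 3 to 60 N. Pads are 19 mm wide; open, the fingers measure 130 mm over their backs; the gripper's body (75 mm by 190 mm) begins 47 mm behind the grasp point.
Start: joints at [-1.425, 0.342, 1.524, -0, 1.275, -0.146], TCP at [0.151, -0.503, 0.227] pointing down, gripper open.
Joint ranges: [-2.53, 2.53], [-0.77, 2.02], [0.04, 2.7], [-1, 4.14], [0.28, 2.66], [-3.11, 3.11]. Speed limits (rad/s): [2.57, 2.57, 3.14, 3.14, 3.14, 3.14].

INTERFACE

Orientations are given as [roll, pitch, yaw] about the fixed x, y, z axes, in that order (R = Rz(yaw) Ry(pitch) Rx(roll)).
In Python, from bench import manip gives the robot as it stands.
- The arm moves only by the shell command python3 -m handwheel 'ROWS' [FORCE]. ROWS is JSON, a list that holds one entry, the list of rows, each a list of 7 numbers: the shift along the tool's x, y, z scaled (see below), then the turn, a rotation vector about the tool's x, y, z scaled (see below), then the opening, from -1 (shut) to 1 (fully open). A call has exactly 5 rows; each row shifts and turns the commanded pose from where the row before left it, along the tool's axes as they then stand; what a row does not reach is not made up. The controller multiplies each number of a shift by 4 cm and each number of a turn by 8 degrees. A row lasts 1/10 s, in which the tool goes at most 50 mm and 8.59 degrees, less where a joint would pass 70% of its speed; a pose out of reach is approached as far as the arm can. A call with a number of a shift or a turn outside -1 to 1 is refused whole. A call with a gripper value outside its range is refused whole. The fingers move at their own pace and stop on an object; FORCE is the grip in N (left out, the last holds). Time passes only in rows, so rows that do not move let the fingers close, or fill a call up. It gives the time, the measured TCP pose, the force, the opening and the grip force at its end, in the units of the state.
- manip.get_obs(): the state, without advancing time (a new reading comes with each control period).
- manip.get_image(name): name is "scene" or "top" or "wrist"; returns a dict with "image" (400x640x3 uint8, red, green, blue), "fx", "fy", "cx", "cy" (pixels), "xyz" and "orientation" of the camera in the world. Camera axes: x right, y up, looking along -z (the intrinsics and any distortion apply to the point x, -y, -z); pixel columns grow to the right and rows downward; lengths in m; the calibration is good to about 2 mm. The wrist camera is an equidistant fisheye: a pixel r from the principal point sees the ray r / f radians off the axis. A picture is of the moment at which its call begins. There is no depth.
- manip.sign_off(): hands the job in; it is judged then, once.
Trained networks look in a picture, given as the dict that the camera call returned (one of the last four; its "shot" number tells which), for a name from the list of things; names that differ only in an ending like _2 or _b are one class to them, and where a whole thing is asked for, a point or a joint stands for the part that bears it (a point fixed in the world has none). Each returns a list of dicts, best first, with "conf" (0 to 1); they miss things now and then, are a little off and sometimes report something else, mostly with a low value. They report only what shows in the picture. A call takes as long as a camera call. They do not tell look-alikes from the thing itself.
- manip.cut_out(picture, target): "mask" (400x640 bool, what is visible of it).
- manip.mark_of(picture, target): "at" ([x, y, z] in m, in world coordinates, good to about 4 mm: a listed point, or the origin of a listed thing).
The state is a dict: "t": time; "q": joint angles; "qvel": joint speeds; "joint_efforts": joint torques, N m; "tcp_pos": TCP position; "orientation": TCP orientation; "force": force on the tool from outside, world axes, zero at the start; "torque": the same for the moment, N m; "finger_gap": finger opening in m; "finger_force": force on a finger pad.
Only numpy, scipy, OpenCV 4.12 (cv2) and the standard library are available. Lean on these libraries where they do the work, as an engineer would, in place of code of your own. Each camera call takes 0.05 s, during which the arm holds its last target. There are 200 camera calls.

## Working session

There is one attempt and no reset: what is moved stays moved. The work goes in short steps, Python scripts to look and compute and a shell command to move; the robot and the scene stay as the last step left them, time stands still between calls to the robot, and variables do not carry over. Pictures are saved under pics/ and viewed, at most 10 in all, crops included, and the job is handed in when it is done.

```bash
ls; mkdir -p pics; python3 - <<'E'
from bench import manip
import cv2,numpy as np
o=manip.get_obs(); print(o['tcp_pos'],o['orientation'],o['finger_gap'],o['t'])
for n in ['scene','top']:
    p=manip.get_image(n); cv2.imwrite(f'pics/{n}0.png',p['image'][:,:,::-1])
    print(n,p['xyz'],p['orientation'],p['fx'])
    for t in ['tin','tin_slim','tin_squat','tin_done','tray','marker','pad_top','isolator','handle_bar','bracket_a','bracket_b','brush','wrench','nozzle']:
        print(t,[(np.round(d['at'],3).tolist(),round(d['conf'],2)) for d in manip.mark_of(p,t)[:5]])
E
```

```text
pics
[ 0.15099395 -0.50239021  0.22602734] [-3.14003032e+00 -2.20213627e-04  2.91813367e-01] 0.09190614123281188 0.0
scene [1.16012159 0.18076184 1.1497654 ] [ 0.5941348  -0.01443498  1.83963324] 469.3039620652952
tin [([0.45, 0.22, 0.0], 0.81)]
tin_slim [([0.558, 0.24, 0.003], 0.57)]
tin_squat [([0.509, 0.376, -0.003], 0.74)]
tin_done [([0.448, -0.377, 0.0], 0.69)]
tray [([0.185, -0.333, -0.001], 0.9), ([0.486, -0.373, -0.002], 0.82)]
marker [([0.508, -0.144, -0.0], 0.76)]
pad_top [([0.517, -0.144, 0.07], 0.68), ([0.671, 0.446, 0.0], 0.4), ([0.656, 0.31, 0.0], 0.35), ([0.367, 0.056, -0.0], 0.25)]
isolator [([0.527, 0.063, -0.005], 0.6)]
handle_bar [([0.49, 0.048, 0.106], 0.82), ([0.449, -0.374, 0.005], 0.15)]
bracket_a [([0.735, -0.179, -0.002], 0.77), ([0.67, 0.447, -0.003], 0.77)]
bracket_b [([0.735, -0.179, -0.002], 0.77), ([0.67, 0.447, -0.003], 0.77)]
brush [([0.736, 0.024, -0.005], 0.68)]
wrench [([0.366, 0.054, 0.0], 0.55)]
nozzle [([0.656, 0.31, -0.001], 0.72)]
top [0.29916951 0.02571454 1.3640878 ] [ 0.13974838 -0.01786374 -1.54835325] 392.6899342082243
tin [([0.446, 0.216, -0.002], 0.71)]
tin_slim [([0.556, 0.236, 0.002], 0.59)]
tin_squat [([0.512, 0.372, 0.002], 0.64)]
tin_done [([0.444, -0.377, 0.005], 0.76), ([0.738, -0.176, 0.004], 0.23)]
tray [([0.481, -0.378, -0.003], 0.89)]
marker [([0.508, -0.149, -0.001], 0.55)]
pad_top [([0.513, -0.145, 0.07], 0.64)]
isolator [([0.521, 0.061, -0.0], 0.93)]
handle_bar [([0.485, 0.042, 0.101], 0.72), ([0.512, 0.371, 0.001], 0.17)]
bracket_a [([0.742, -0.178, 0.004], 0.6), ([0.666, 0.448, 0.0], 0.56)]
bracket_b [([0.742, -0.178, 0.004], 0.6), ([0.666, 0.448, 0.0], 0.56)]
brush [([0.734, 0.03, -0.0], 0.68)]
wrench [([0.368, 0.052, 0.002], 0.57), ([0.733, 0.028, -0.003], 0.32)]
nozzle [([0.482, -0.379, -0.001], 0.62), ([0.661, 0.31, -0.002], 0.48)]
```

View pics/scene0.png

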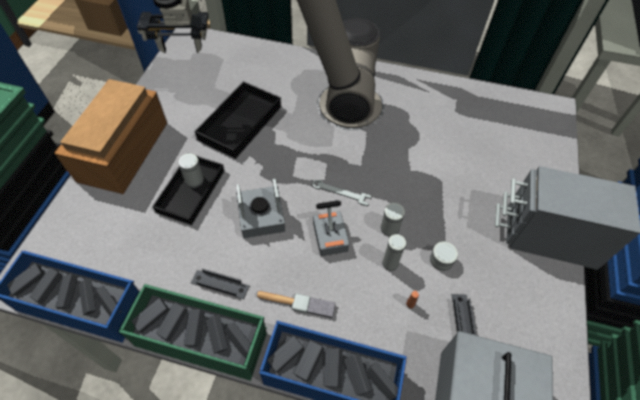

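View pics/top0.png

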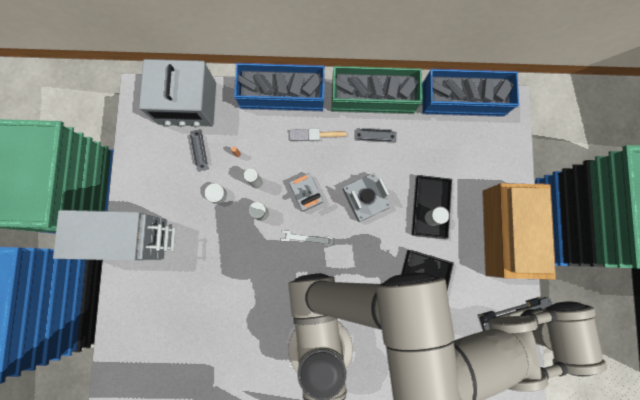

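The pictures show the tins at left in the top view: middle tin (258,210), slim (251,175), squat (215,192). The isolator is at (305,192), the station at (367,197) and the target tray at (432,207) with the finished tin at (440,215). Next I need yaws.

```bash
cat > h.py <<'E'
from bench import manip
import cv2,numpy as np
from scipy.spatial.transform import Rotation as R
def rays(p,uv):
    uv=np.asarray(uv,float); c=np.c_[(uv[:,0]-p['cx'])/p['fx'],-(uv[:,1]-p['cy'])/p['fy'],-np.ones(len(uv))]
    return R.from_euler('xyz',p['orientation']).apply(c)
def plane(p,uv,z):
    d=rays(p,uv); o=np.array(p['xyz']); s=(z-o[2])/d[:,2]; return (o+d*s[:,None])[:,:2]
def proj(p,X):
    c=R.from_euler('xyz',p['orientation']).inv().apply(np.asarray(X,float)-p['xyz'])
    return np.c_[p['cx']-p['fx']*c[:,0]/c[:,2],p['cy']+p['fy']*c[:,1]/c[:,2]]
E
python3 - <<'E'
from h import *
for n in ['top','scene']:
    p=manip.get_image(n)
    for t,z in [('tray',.035),('marker',.05),('isolator',.045)]:
        for d in manip.cut_out(p,t)[:2]:
            m=d['mask'].astype(np.uint8); v,u=np.nonzero(m)
            r=cv2.minAreaRect(plane(p,np.c_[u,v],z).astype(np.float32)*1000)
            print(n,t,round(d['conf'],2),len(u),np.round(r[0]),np.round(r[1]),round(r[2],1))
    if n=='top':
        c=p['image'][150:250,270:470,::-1]; cv2.imwrite('pics/c1.png',cv2.resize(c,None,fx=4,fy=4,interpolation=cv2.INTER_CUBIC))
E
```

```text
top tray 0.75 995 [ 275. -352.] [166.  85.] 73.8
top tray 0.64 1954 [ 483. -370.] [128. 216.] 85.1
top marker 0.88 1495 [ 509. -148.] [134. 140.] 27.3
top marker 0.54 145 [ 512. -147.] [41. 46.] 46.1
top isolator 0.67 730 [519.  63.] [114.  79.] 26.5
top isolator 0.33 363 [365.  54.] [171.  37.] 85.9
scene tray 0.95 3740 [ 195. -324.] [183. 300.] 74.8
scene tray 0.8 2324 [ 494. -366.] [135. 223.] 85.1
scene marker 0.77 2029 [ 515. -143.] [175. 119.] 27.1
scene marker 0.62 620 [551. 241.] [ 48. 114.] 84.7
scene isolator 0.93 1408 [518.  57.] [167.  86.] 23.5
scene isolator 0.53 2429 [ 500. -360.] [137. 225.] 83.8
```

View pics/c1.png

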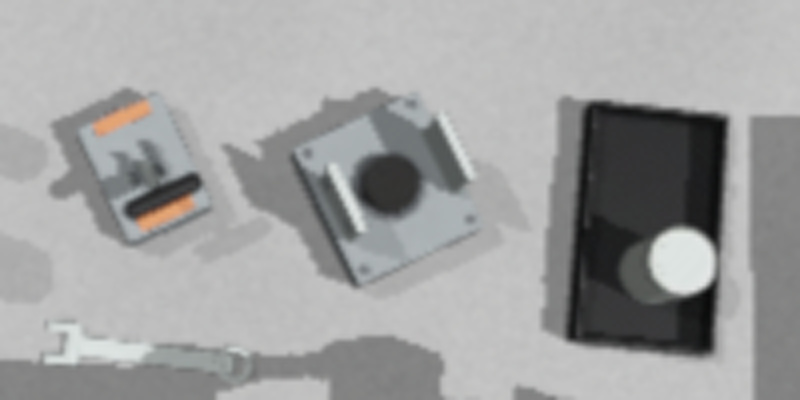

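```bash
cat >> h.py <<'E'
def to(x,y,z,yaw):
    "remaining shift (units of 4 cm, along tool axes at target yaw) and turn about tool z (units of 8 deg)"
    o=manip.get_obs(); p=o['tcp_pos']; w=o['orientation'][2]
    c,s=np.cos(yaw),np.sin(yaw); d=np.array([x,y,z])-p
    print('t',round(o['t'],2),'tcp',np.round(p,4),'rpy',np.round(o['orientation'],3),'gap',round(o['finger_gap'],4),'F',np.round(o['force'],1),round(o['finger_force'],1))
    print('units x,y,z',np.round(np.array([d@[c,s,0],d@[s,-c,0],-d[2]])/.04,2),'turn z',round(-np.degrees((yaw-w+np.pi)%(2*np.pi)-np.pi)/8,2))
E
python3 -m handwheel '[[[0,0,0,0,0,-0.57,-1],[0,0,0,0,0,-0.57,-1],[0.94,-0.67,0,0,0,0,-1],[0.94,-0.67,0,0,0,0,-1],[0.94,-0.67,0,0,0,0,-1]]]' 20
python3 -m handwheel '[[[0.94,-0.67,0,0,0,0,-1],[0.94,-0.67,0,0,0,0,-1],[0.94,-0.67,0,0,0,0,-1],[0.94,-0.67,0,0,0,0,-1],[0.94,-0.67,0,0,0,0,-1]]]'
python3 -c "from h import *; to(.441,.023,.095,.45)"
```

```text
t: 2.4
tcp_pos: [0.2179, -0.3799, 0.2265]
orientation: [-3.141, -0.0, 0.45]
force: [1.1, -0.3, 0.1]
finger_gap: 0.0565
finger_force: 0.0
t: 2.9
tcp_pos: [0.3289, -0.1771, 0.227]
orientation: [3.141, -0.0, 0.45]
force: [0.7, -0.7, -0.1]
finger_gap: 0.0164
finger_force: 0.0
t 2.9 tcp [ 0.3289 -0.1771  0.227 ] rpy [ 3.141 -0.     0.45 ] gap 0.0164 F [ 0.7 -0.7 -0.1] 0.0
units x,y,z [ 4.7  -3.29  3.3 ] turn z 0.0
```

```bash
python3 -m handwheel '[[[0.94,-0.66,0,0,0,0,-1],[0.94,-0.66,0,0,0,0,-1],[0.94,-0.66,0,0,0,0,-1],[0.94,-0.66,0,0,0,0,-1],[0.8,-0.55,0,0,0,0,-1]]]'
python3 -m handwheel '[[[0,0,0.8,0,0,0,-1],[0,0,0.8,0,0,0,-1],[0,0,0.8,0,0,0,-1],[0,0,0.8,0,0,0,-1],[0,0,0,0,0,0,-1]]]'
python3 - <<'E'
from h import *
to(.441,.023,.095,.45)
p=manip.get_image('wrist'); cv2.imwrite('pics/w1.png',p['image'][:,:,::-1])
for n in ['handle_bar','isolator']: print(n,[(np.round(d['at'],3).tolist(),round(d['conf'],2)) for d in manip.mark_of(p,n)[:2]])
E
```

```text
t: 3.4
tcp_pos: [0.4377, 0.0179, 0.2269]
orientation: [3.141, -0.001, 0.452]
force: [1.6, -0.8, -1.0]
finger_gap: 0.0005
finger_force: 0.0
t: 3.9
tcp_pos: [0.4343, 0.016, 0.0958]
orientation: [-3.137, 0.006, 0.451]
force: [-0.2, 0.6, -0.1]
finger_gap: 0.0006
finger_force: 0.0
t 3.9 tcp [0.4343 0.016  0.0958] rpy [-3.137  0.006  0.451] gap 0.0006 F [-0.2  0.6 -0.1] 0.0
units x,y,z [ 0.23 -0.09  0.02] turn z 0.01
handle_bar [([0.486, 0.05, 0.105], 0.77)]
isolator [([0.521, 0.059, 0.003], 0.86)]
```

View pics/w1.png

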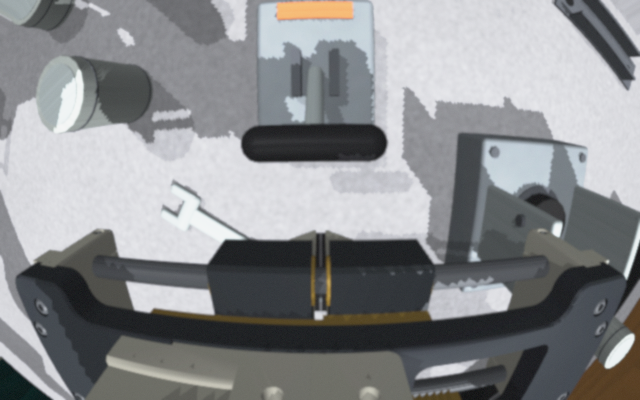

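The wrist view shows the bar at (315,143), square to the closed fingers at (320,280). I push it now.

```bash
python3 -m handwheel '[[[0.6,0,0,0,0,0,-1],[0.6,0,0,0,0,0,-1],[0.6,0,0,0,0,0,-1],[0.5,0,0,0,0,0,-1],[0.4,0,0,0,0,0,-1]]]'
python3 -m handwheel '[[[0,0,0,0,0,0,-1],[0,0,0,0,0,0,-1],[-0.3,0,-0.8,0,0,0,-1],[0,0,-0.8,0,0,0,-1],[0,0,-0.8,0,0,0,-1]]]'
python3 - <<'E'
from h import *
to(.448,.218,.19,.45)
p=manip.get_image('top')
for n in ['handle_bar','tin']: print(n,[(np.round(d['at'],3).tolist(),round(d['conf'],2)) for d in manip.mark_of(p,n)[:2]])
E
```

```text
t: 4.55
tcp_pos: [0.5364, 0.0631, 0.1011]
orientation: [3.14, -0.004, 0.451]
force: [-0.9, 0.0, 0.1]
finger_gap: 0.0005
finger_force: 0.0
t: 5.05
tcp_pos: [0.522, 0.0569, 0.1964]
orientation: [-3.142, 0.0, 0.45]
force: [0.9, 0.3, 0.3]
finger_gap: 0.0
finger_force: 0.0
t 5.05 tcp [0.522  0.0569 0.1964] rpy [-3.142  0.     0.45 ] gap 0.0 F [0.9 0.3 0.3] 0.0
units x,y,z [ 0.09 -4.43  0.16] turn z 0.0
handle_bar []
tin [([0.448, 0.216, -0.002], 0.63)]
```

```bash
python3 -m handwheel '[[[0,-0.89,0,0,0,0,1],[0,-0.89,0,0,0,0,1],[0,-0.89,0,0,0,0,1],[0,-0.89,0,0,0,0,1],[0,-0.89,0,0,0,0,1]]]' 20
python3 -m handwheel '[[[0,0,0,0,0,0,1],[0,0,0,0,0,0,1],[0,0,0,0,0,0,1],[0,0,0,0,0,0,1],[0,0,0,0,0,0,1]]]'
python3 - <<'E'
from h import *
to(.448,.217,.05,.45)
for c in ['scene','wrist']:
    p=manip.get_image(c)
    for n in ['handle_bar','tin','pad_top']: print(n,[(np.round(d['at'],3).tolist(),round(d['conf'],2)) for d in manip.mark_of(p,n)[:2]])
cv2.imwrite('pics/w2.png',p['image'][:,:,::-1])
E
```

```text
t: 5.7
tcp_pos: [0.4439, 0.2181, 0.1937]
orientation: [-3.141, 0.002, 0.45]
force: [-0.0, 0.8, 0.4]
finger_gap: 0.0361
finger_force: 0.0
t: 6.2
tcp_pos: [0.4461, 0.2167, 0.1945]
orientation: [3.141, 0.0, 0.449]
force: [-0.8, 0.1, 0.3]
finger_gap: 0.0758
finger_force: 0.0
t 6.2 tcp [0.4461 0.2167 0.1945] rpy [3.141 0.    0.449] gap 0.0758 F [-0.8  0.1  0.3] 0.0
units x,y,z [0.05 0.01 3.61] turn z -0.0
handle_bar [([0.561, 0.079, 0.108], 0.49), ([0.363, 0.054, 0.003], 0.4)]
tin [([0.448, 0.22, -0.004], 0.85)]
pad_top [([0.51, -0.147, 0.068], 0.78), ([0.508, -0.142, 0.001], 0.4)]
handle_bar [([0.556, 0.081, 0.109], 0.71)]
tin [([0.448, 0.222, 0.005], 0.85)]
pad_top []
```

View pics/w2.png

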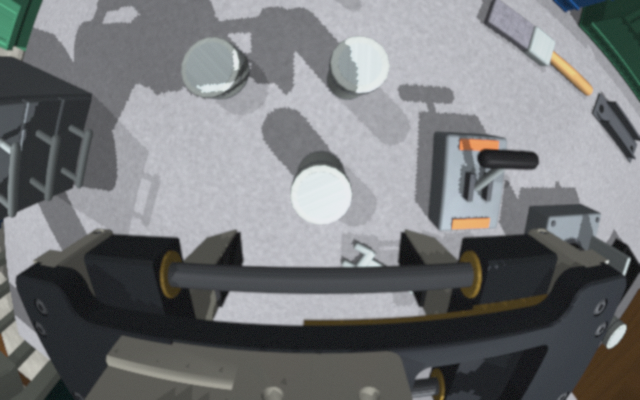

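The handle is on: the bar is at (508,160) in the picture and measured at (0.558, 0.080). The tin is centred at column 321 between the fingers. Descend and grip.

```bash
python3 -m handwheel '[[[0.07,-0.05,0.7,0,0,0,1],[0,0,0.8,0,0,0,1],[0,0,0.8,0,0,0,1],[0,0,0.8,0,0,0,1],[0,0,0.5,0,0,0,1]]]'
python3 -m handwheel '[[[0,0,0,0,0,0,1],[0,0,0,0,0,0,-1],[0,0,0,0,0,0,-1],[0,0,0,0,0,0,-1],[0,0,0,0,0,0,-1]]]' 35
python3 -m handwheel '[[[0,0,0,0,0,0,-1],[0,0,0,0,0,0,-1],[0,0,0,0,0,0,-1],[0,0,0,0,0,0,-1],[0,0,0,0,0,0,-1]]]' 35
```

```text
t: 7.1
tcp_pos: [0.4463, 0.2204, 0.0486]
orientation: [-3.141, 0.003, 0.451]
force: [0.7, -0.3, -0.4]
finger_gap: 0.0915
finger_force: 0.0
t: 7.6
tcp_pos: [0.4479, 0.2208, 0.0516]
orientation: [3.141, -0.002, 0.451]
force: [-0.8, -0.6, 0.3]
finger_gap: 0.0642
finger_force: 0.0
t: 8.1
tcp_pos: [0.4481, 0.2205, 0.0513]
orientation: [3.141, -0.002, 0.451]
force: [-0.4, -3.6, 6.3]
finger_gap: 0.0535
finger_force: 34.9
```

```bash
python3 -m handwheel '[[[0,0,-0.4,0,0,0,-1],[0,0,-0.8,0,0,0,-1],[0,0,-0.8,0,0,0,-1],[0,0,-0.8,0,0,0,-1],[0,0,-0.8,0,0,0,-1]]]'
python3 -m handwheel '[[[0,0,-0.4,0,0,-0.95,-1],[0,0,0,0,0,-0.95,-1],[0,0,0,0,0,-0.95,-1],[0,0,0,0,0,-0.95,-1],[0,0,0,0,0,-0.95,-1]]]'
python3 -m handwheel '[[[0,0,0,0,0,-0.95,-1],[0,0,0,0,0,-0.95,-1],[0,0,0,0,0,-0.95,-1],[0,0,0,0,0,-0.95,-1],[0,0,0,0,0,-0.95,-1]]]'
python3 - <<'E'
from h import *
to(.512,-.146,.2,2.043)
p=manip.get_image('top')
for n in ['handle_bar','pad_top','marker']: print(n,[(np.round(d['at'],3).tolist(),round(d['conf'],2)) for d in manip.mark_of(p,n)[:2]])
m=p['image'].astype(int).sum(2)
# pad: dark disc blob near its projection
u,v=proj(p,[[.512,-.146,.068]])[0]; print(u,v)
r0,c0=int(v)-13,int(u)-13
g=(m[r0:r0+27,c0:c0+27]<190).astype(np.uint8)
k,l,s,ce=cv2.connectedComponentsWithStats(g); i=l[13,13]; print(s[i],ce[i],plane(p,[ce[i]+[c0,r0]],.068))
E
```

```text
t: 8.6
tcp_pos: [0.4461, 0.2206, 0.1949]
orientation: [-3.141, 0.003, 0.451]
force: [0.7, 1.0, -4.8]
finger_gap: 0.0536
finger_force: 34.8
t: 9.1
tcp_pos: [0.4462, 0.2207, 0.2095]
orientation: [-3.139, 0.002, 1.12]
force: [0.5, 0.8, -3.8]
finger_gap: 0.0536
finger_force: 34.8
t: 9.6
tcp_pos: [0.4463, 0.2206, 0.2094]
orientation: [-3.138, -0.0, 1.783]
force: [0.1, -0.4, -4.0]
finger_gap: 0.0536
finger_force: 34.8
t 9.6 tcp [0.4463 0.2206 0.2094] rpy [-3.138 -0.     1.783] gap 0.0536 F [ 0.1 -0.4 -4. ] 34.8
units x,y,z [-8.91 -2.71  0.24] turn z -1.86
handle_bar [([0.56, 0.08, 0.105], 0.69)]
pad_top [([0.513, -0.145, 0.07], 0.52)]
marker [([0.508, -0.15, 0.003], 0.87)]
367.53736830789956 194.5690429694343
[  6   8  15  14 155] [12.7483871 14.6      ] [[ 0.50843654 -0.14337451]]
```

```bash
python3 -m handwheel '[[[0,0,0,0,0,-0.93,-1],[0,0,0,0,0,-0.93,-1],[-0.89,-0.27,0,0,0,0,-1],[-0.89,-0.27,0,0,0,0,-1],[-0.89,-0.27,0,0,0,0,-1]]]'
python3 -m handwheel '[[[-0.89,-0.27,0,0,0,0,-1],[-0.89,-0.27,0,0,0,0,-1],[-0.89,-0.27,0,0,0,0,-1],[-0.89,-0.27,0,0,0,0,-1],[-0.89,-0.27,0,0,0,0,-1]]]'
python3 -m handwheel '[[[-0.89,-0.27,0,0,0,0,-1],[-0.89,-0.27,0,0,0,0,-1],[0,0,0,0,0,0,-1],[0,0,0,0,0,0,-1],[0,0,0,0,0,0,-1]]]'
python3 - <<'E'
from h import *
to(.511,-.145,.125,2.043)
for c in ['scene','top','wrist']:
    p=manip.get_image(c)
    for n in ['handle_bar','pad_top','marker','tin']: print(c,n,[(np.round(d['at'],3).tolist(),round(d['conf'],2)) for d in manip.mark_of(p,n)[:2]])
    if c=='wrist': cv2.imwrite('pics/w3.png',p['image'][:,:,::-1])
E
```

```text
t: 10.3
tcp_pos: [0.4662, 0.1098, 0.2104]
orientation: [-3.141, -0.0, 2.035]
force: [1.9, 0.7, -5.0]
finger_gap: 0.0537
finger_force: 34.9
t: 10.8
tcp_pos: [0.498, -0.0739, 0.2104]
orientation: [-3.141, -0.001, 2.034]
force: [0.8, 0.6, -4.3]
finger_gap: 0.0535
finger_force: 34.9
t: 11.3
tcp_pos: [0.5106, -0.145, 0.2104]
orientation: [-3.141, -0.001, 2.036]
force: [0.8, -0.1, -4.7]
finger_gap: 0.0532
finger_force: 34.9
t 11.3 tcp [ 0.5106 -0.145   0.2104] rpy [-3.141e+00 -1.000e-03  2.036e+00] gap 0.0532 F [ 0.8 -0.1 -4.7] 34.9
units x,y,z [-0.    0.01  2.13] turn z -0.05
scene handle_bar [([0.561, 0.081, 0.109], 0.55)]
scene pad_top [([0.509, -0.146, 0.071], 0.66)]
scene marker [([0.509, -0.146, -0.0], 0.95)]
scene tin [([0.507, -0.146, 0.157], 0.72)]
top handle_bar [([0.559, 0.084, 0.102], 0.63), ([0.511, 0.371, 0.002], 0.21)]
top pad_top [([0.369, 0.055, 0.001], 0.59), ([0.513, -0.145, 0.07], 0.43)]
top marker [([0.509, -0.149, 0.003], 0.42)]
top tin [([0.511, -0.148, 0.158], 0.59)]
wrist handle_bar [([0.558, 0.081, 0.109], 0.72)]
wrist pad_top [([0.511, -0.147, 0.067], 0.91)]
wrist marker [([0.512, -0.147, 0.002], 0.7)]
wrist tin [([0.517, -0.146, 0.164], 0.8)]
```

View pics/w3.png

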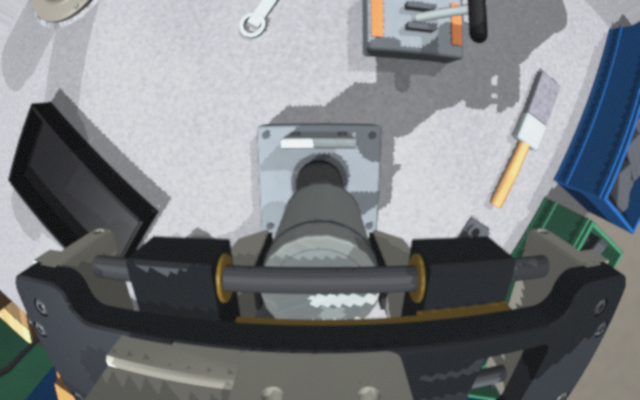

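The pad at (320,175) is in line with the tin's axis (column 320) and the station is square to the fingers. Descend.

```bash
python3 -m handwheel '[[[0.02,0,0.5,0,0,0,-1],[0,0,0.6,0,0,0,-1],[0,0,0.6,0,0,0,-1],[0,0,0.4,0,0,0,-1],[0,0,0,0,0,0,-1]]]' 50
python3 -m handwheel '[[[0,0,0.1,0,0,0,-1],[0,0,0.1,0,0,0,-1],[0,0,0.1,0,0,0,-1],[0,0,0.1,0,0,0,-1],[0,0,0,0,0,0,-1]]]'
python3 -c "from h import *; to(.511,-.146,.107,2.043)"
```

```text
t: 12.55
tcp_pos: [0.5092, -0.1446, 0.1245]
orientation: [-3.138, -0.004, 2.037]
force: [0.1, 1.0, -5.2]
finger_gap: 0.0536
finger_force: 49.9
t: 13.05
tcp_pos: [0.5114, -0.1456, 0.1115]
orientation: [3.14, 0.002, 2.037]
force: [-0.1, -1.2, 5.4]
finger_gap: 0.0534
finger_force: 49.9
t 13.05 tcp [ 0.5114 -0.1456  0.1115] rpy [3.140e+00 2.000e-03 2.037e+00] gap 0.0534 F [-0.1 -1.2  5.4] 49.9
units x,y,z [-0.01 -0.01  0.11] turn z -0.04
```

```bash
python3 -m handwheel '[[[0,0,0.06,0,0,0,-1],[0,0,0.06,0,0,0,-1],[0,0,0.05,0,0,0,-1],[0,0,0,0,0,0,-1],[0,0,0,0,0,0,-1]]]'
```

```text
t: 13.55
tcp_pos: [0.5117, -0.1458, 0.1069]
orientation: [3.139, 0.004, 2.037]
force: [-3.5, 1.0, 19.2]
finger_gap: 0.0537
finger_force: 49.9
```

On the stop (about 24 N net, above the 13 N spring). I hold, then lift.

```bash
for i in 1 2 3; do python3 -m handwheel '[[[0,0,0,0,0,0,-1],[0,0,0,0,0,0,-1],[0,0,0,0,0,0,-1],[0,0,0,0,0,0,-1],[0,0,0,0,0,0,-1]]]' | grep -E 'pos|force'; done
python3 -m handwheel '[[[0,0,-0.3,0,0,0,-1],[0,0,-0.5,0,0,0,-1],[0,0,-0.6,0,0,0,-1],[0,0,-0.6,0,0,0,-1],[0,0,-0.6,0,0,0,-1]]]'
python3 - <<'E'
from h import *
c,s=np.cos(-.087),np.sin(-.087)
for ce in [(.483,-.375)]:
    x,y=ce[0]+c*.05,ce[1]+s*.05
    print(x,y); to(x,y,.2,2.88)
p=manip.get_image('top')
for n in ['tray','tin_done']: print(n,[(np.round(d['at'],3).tolist(),round(d['conf'],2)) for d in manip.mark_of(p,n)[:2]])
E
```

```text
tcp_pos: [0.5117, -0.1458, 0.1069]
force: [-3.3, 1.6, 19.5]
finger_force: 49.9
tcp_pos: [0.5117, -0.1458, 0.107]
force: [-3.8, 0.7, 19.5]
finger_force: 49.9
tcp_pos: [0.5117, -0.1458, 0.1069]
force: [-3.0, 0.8, 19.8]
finger_force: 49.9
t: 15.55
tcp_pos: [0.51, -0.1449, 0.2082]
orientation: [-3.14, -0.001, 2.037]
force: [0.2, -0.7, -4.3]
finger_gap: 0.0532
finger_force: 49.9
0.5328108943235599 -0.37934451455137963
t 15.55 tcp [ 0.51   -0.1449  0.2082] rpy [-3.140e+00 -1.000e-03  2.037e+00] gap 0.0532 F [ 0.2 -0.7 -4.3] 49.9
units x,y,z [-2.07 -5.51  0.2 ] turn z -6.04
tray [([0.188, -0.329, 0.003], 0.85), ([0.482, -0.375, -0.0], 0.62)]
tin_done []
```

```bash
python3 -m handwheel '[[[0,0,0,0,0,-1,-1],[0,0,0,0,0,-1,-1],[0,0,0,0,0,-1,-1],[0,0,0,0,0,-1,-1],[0,0,0,0,0,-1,-1]]]'
python3 -m handwheel '[[[0,0,0,0,0,-1,-1],[-0.35,-0.92,0,0,0,0,-1],[-0.35,-0.92,0,0,0,0,-1],[-0.35,-0.92,0,0,0,0,-1],[-0.35,-0.92,0,0,0,0,-1]]]'
python3 -m handwheel '[[[-0.35,-0.92,0,0,0,0,-1],[-0.34,-0.91,0,0,0,0,-1],[0,0,0,0,0,0,-1],[0,0,0,0,0,0,-1],[0,0,0,0,0,0,-1]]]'
python3 - <<'E'
from h import *
to(.5328,-.3793,.057,2.88)
for c in ['scene','top','wrist']:
    p=manip.get_image(c)
    for n in ['tray','tin_done','tin','pad_top']: print(c,n,[(np.round(d['at'],3).tolist(),round(d['conf'],2)) for d in manip.mark_of(p,n)[:2]])
    if c=='wrist': cv2.imwrite('pics/w4.png',p['image'][:,:,::-1])
E
```

```text
t: 16.2
tcp_pos: [0.5095, -0.1447, 0.2055]
orientation: [3.142, -0.004, 2.741]
force: [-0.7, 0.0, -4.1]
finger_gap: 0.0535
finger_force: 49.9
t: 16.7
tcp_pos: [0.525, -0.3028, 0.2052]
orientation: [3.14, -0.004, 2.875]
force: [0.2, -0.0, -4.7]
finger_gap: 0.0535
finger_force: 49.9
t: 17.2
tcp_pos: [0.5327, -0.3785, 0.2062]
orientation: [3.14, -0.003, 2.875]
force: [-0.2, -0.2, -4.4]
finger_gap: 0.0532
finger_force: 49.9
t 17.2 tcp [ 0.5327 -0.3785  0.2062] rpy [ 3.140e+00 -3.000e-03  2.875e+00] gap 0.0532 F [-0.2 -0.2 -4.4] 49.9
units x,y,z [-0.01 -0.02  3.73] turn z -0.03
scene tray [([0.185, -0.334, -0.0], 0.85), ([0.485, -0.375, 0.003], 0.79)]
scene tin_done [([0.448, -0.376, 0.003], 0.56), ([0.658, 0.311, 0.001], 0.4)]
scene tin [([0.532, -0.374, 0.155], 0.73)]
scene pad_top [([0.513, -0.146, 0.069], 0.69)]
top tray [([0.483, -0.374, -0.004], 0.65)]
top tin_done []
top tin []
top pad_top [([0.513, -0.144, 0.072], 0.43)]
wrist tray [([0.483, -0.378, -0.002], 0.89)]
wrist tin_done [([0.447, -0.382, 0.004], 0.76)]
wrist tin [([0.536, -0.377, 0.156], 0.62)]
wrist pad_top [([0.509, -0.149, 0.065], 0.92)]
```

View pics/w4.png

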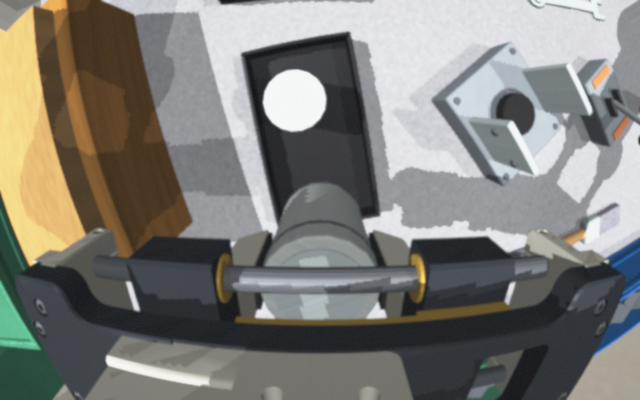

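The finished tin at (295,100) and the held tin are well apart along the tray, and the pad is up. Lower it.

```bash
python3 -m handwheel '[[[0,0,0.7,0,0,0,-1],[0,0,0.8,0,0,0,-1],[0,0,0.8,0,0,0,-1],[0,0,0.8,0,0,0,-1],[0,0,0.4,0,0,0,-1]]]'
python3 -m handwheel '[[[0,0,0.05,0,0,0,-1],[0,0,0.05,0,0,0,-1],[0,0,0.05,0,0,0,-1],[0,0,0.05,0,0,0,-1],[0,0,0,0,0,0,-1]]]'
```

```text
t: 18.45
tcp_pos: [0.5318, -0.3788, 0.0646]
orientation: [3.14, -0.004, 2.875]
force: [-0.2, 0.2, -4.5]
finger_gap: 0.0532
finger_force: 49.9
t: 18.95
tcp_pos: [0.5334, -0.38, 0.0606]
orientation: [-3.141, 0.001, 2.875]
force: [-0.3, -0.4, -5.3]
finger_gap: 0.0533
finger_force: 49.9
```

```bash
python3 -m handwheel '[[[0,0,0.04,0,0,0,-1],[0,0,0.04,0,0,0,-1],[0,0,0.03,0,0,0,-1],[0,0,0,0,0,0,-1],[0,0,0,0,0,0,-1]]]'
```

```text
t: 19.45
tcp_pos: [0.5333, -0.3799, 0.0562]
orientation: [-3.141, 0.001, 2.875]
force: [-1.0, 2.2, 3.1]
finger_gap: 0.0532
finger_force: 49.9
```

```bash
python3 -m handwheel '[[[0,0,0,0,0,0,0.6],[0,0,0,0,0,0,0.6],[0,0,0,0,0,0,0.6],[0,0,0,0,0,0,0.6],[0,0,0,0,0,0,0.6]]]' 20
python3 -m handwheel '[[[0,0,0,0,0,0,0.6],[0,0,-0.3,0,0,0,0.6],[0,0,-0.6,0,0,0,0.6],[0,0,-0.8,0,0,0,0.6],[0,0,-0.8,0,0,0,0.6]]]'
python3 -m handwheel '[[[0,0,-0.8,0,0,0,-1],[0,0,-0.5,0,0,0,-1],[0,0,0,0,0,0,-1],[0,0,0,0,0,0,-1],[0,0,0,0,0,0,-1]]]'
python3 - <<'E'
from h import *
to(.522+.1*.9,.062+.1*.435,.2,.45)
for c in ['scene','wrist']:
    p=manip.get_image(c)
    for n in ['tin_done','handle_bar','pad_top']: print(c,n,[(np.round(d['at'],3).tolist(),round(d['conf'],2)) for d in manip.mark_of(p,n)[:3]])
cv2.imwrite('pics/w5.png',p['image'][:,:,::-1])
E
```

```text
t: 19.95
tcp_pos: [0.5332, -0.3799, 0.0555]
orientation: [-3.141, 0.0, 2.875]
force: [0.3, -0.3, 0.2]
finger_gap: 0.0731
finger_force: 0.0
t: 20.45
tcp_pos: [0.5331, -0.3798, 0.1574]
orientation: [-3.141, 0.0, 2.875]
force: [-0.1, -0.4, -0.3]
finger_gap: 0.0737
finger_force: 0.0
t: 20.95
tcp_pos: [0.5326, -0.3794, 0.2062]
orientation: [3.141, -0.002, 2.875]
force: [-0.3, 0.1, -0.5]
finger_gap: 0.0378
finger_force: 0.0
t 20.95 tcp [ 0.5326 -0.3794  0.2062] rpy [ 3.141e+00 -2.000e-03  2.875e+00] gap 0.0378 F [-0.3  0.1 -0.5] 0.0
units x,y,z [  7.06 -10.05   0.15] turn z 17.37
scene tin_done [([0.448, -0.377, 0.003], 0.92)]
scene handle_bar [([0.507, 0.374, -0.001], 0.52), ([0.561, 0.08, 0.106], 0.48), ([0.667, 0.449, -0.001], 0.36)]
scene pad_top [([0.513, -0.144, 0.072], 0.72)]
wrist tin_done [([0.446, -0.382, 0.006], 0.82)]
wrist handle_bar []
wrist pad_top [([0.508, -0.146, 0.065], 0.93)]
```

View pics/w5.png

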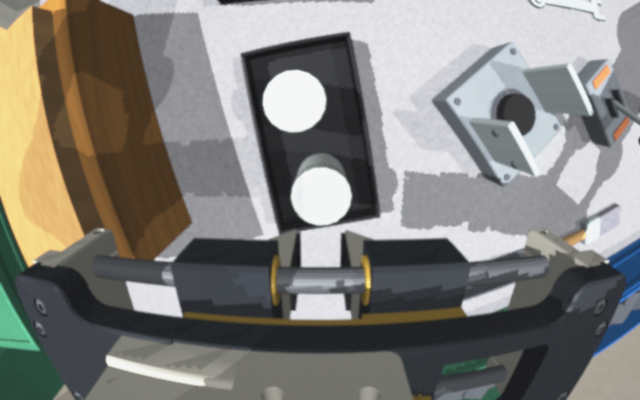

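Both tins stand in the tray, at (295,100) and (321,195). Next, behind the handle.

```bash
python3 -m handwheel '[[[0,0,0,0,0,-1,-1],[0,0,0,0,0,-1,-1],[0,0,0,0,0,-1,-1],[0,0,0,0,0,-1,-1],[0,0,0,0,0,-1,-1]]]'
python3 -m handwheel '[[[0,0,0,0,0,-0.13,-1],[-0.54,0.77,0,0,0,0,-1],[-0.54,0.77,0,0,0,0,-1],[-0.54,0.77,0,0,0,0,-1],[-0.54,0.77,0,0,0,0,-1]]]'
python3 -m handwheel '[[[-0.54,0.77,0,0,0,0,-1],[-0.54,0.77,0,0,0,0,-1],[-0.54,0.77,0,0,0,0,-1],[-0.54,0.77,0,0,0,0,-1],[-0.54,0.77,0,0,0,0,-1]]]'
python3 -m handwheel '[[[-0.54,0.77,0,0,0,0,-1],[-0.54,0.77,0,0,0,0,-1],[-0.54,0.77,0,0,0,0,-1],[-0.54,0.77,0,0,0,0,-1],[0,0,0,0,0,0,-1]]]'
python3 -c "from h import *; to(.612,.1055,.095,.45-np.pi)"
```

```text
t: 21.85
tcp_pos: [0.5331, -0.3798, 0.2074]
orientation: [3.142, -0.0, -2.704]
force: [-0.3, -0.6, -0.1]
finger_gap: 0.0002
finger_force: 0.0
t: 22.35
tcp_pos: [0.5574, -0.23, 0.2076]
orientation: [-3.141, 0.0, -2.696]
force: [-0.1, 0.1, -0.2]
finger_gap: 0.0003
finger_force: 0.0
t: 22.85
tcp_pos: [0.5879, -0.0442, 0.2077]
orientation: [-3.141, 0.0, -2.696]
force: [0.4, 0.3, 0.2]
finger_gap: 0.0002
finger_force: 0.0
t: 23.35
tcp_pos: [0.6121, 0.1074, 0.2074]
orientation: [3.14, 0.001, -2.69]
force: [-0.5, -0.2, -0.3]
finger_gap: 0.0002
finger_force: 0.0
t 23.35 tcp [0.6121 0.1074 0.2074] rpy [ 3.14e+00  1.00e-03 -2.69e+00] gap 0.0002 F [-0.5 -0.2 -0.3] 0.0
units x,y,z [ 0.02 -0.04  2.81] turn z 0.01
```

```bash
python3 -m handwheel '[[[0,0,0.7,0,0,0,-1],[0,0,0.8,0,0,0,-1],[0,0,0.8,0,0,0,-1],[0,0,0.5,0,0,0,-1],[0,0,0,0,0,0,-1]]]'
python3 -m handwheel '[[[0.6,0,0,0,0,0,-1],[0.6,0,0,0,0,0,-1],[0.6,0,0,0,0,0,-1],[0.6,0,0,0,0,0,-1],[0.45,0,0,0,0,0,-1]]]'
python3 -m handwheel '[[[0,0,0,0,0,0,-1],[0,0,0,0,0,0,-1],[-0.3,0,-0.8,0,0,0,-1],[0,0,-0.8,0,0,0,-1],[0,0,-0.8,0,0,0,-1]]]'
python3 -m handwheel '[[[-0.8,0,-0.5,0,0,0,-1],[-0.8,0,0,0,0,0,-1],[-0.5,0,0,0,0,0,-1],[0,0,0,0,0,0,-1],[0,0,0,0,0,0,-1]]]'
python3 - <<'E'
from h import *
to(.612,.1055,.2,.45-np.pi)
for c in ['top','wrist','scene']:
    p=manip.get_image(c)
    for n in ['tin_done','tin','handle_bar','pad_top','tin_slim','tin_squat']: print(c,n,[(np.round(d['at'],3).tolist(),round(d['conf'],2)) for d in manip.mark_of(p,n)[:3]])
cv2.imwrite('pics/s9.png',p['image'][:,:,::-1])
E
```

```text
t: 23.85
tcp_pos: [0.61, 0.1021, 0.0923]
orientation: [3.139, -0.006, -2.695]
force: [0.0, 0.3, 1.1]
finger_gap: 0.0001
finger_force: 0.0
t: 24.35
tcp_pos: [0.5091, 0.0524, 0.0972]
orientation: [-3.14, 0.002, -2.694]
force: [1.6, -0.2, 0.5]
finger_gap: 0.0003
finger_force: 1.3
t: 24.85
tcp_pos: [0.5211, 0.0588, 0.193]
orientation: [-3.141, -0.0, -2.692]
force: [0.1, 0.1, -1.3]
finger_gap: 0.0007
finger_force: 0.0
t: 25.35
tcp_pos: [0.5957, 0.0952, 0.211]
orientation: [3.141, -0.001, -2.692]
force: [-0.4, -0.3, 0.1]
finger_gap: 0.0003
finger_force: 0.0
t 25.35 tcp [0.5957 0.0952 0.211 ] rpy [ 3.141e+00 -1.000e-03 -2.692e+00] gap 0.0003 F [-0.4 -0.3  0.1] 0.0
units x,y,z [-0.48  0.06  0.28] turn z -0.0
top tin_done [([0.445, -0.378, 0.004], 0.68), ([0.523, 0.06, 0.003], 0.2)]
top tin [([0.535, -0.381, 0.002], 0.64), ([0.506, -0.147, 0.001], 0.32)]
top handle_bar [([0.488, 0.043, 0.102], 0.62)]
top pad_top [([0.512, -0.142, 0.072], 0.54), ([0.508, -0.148, 0.001], 0.5), ([0.485, 0.046, 0.107], 0.35)]
top tin_slim [([0.556, 0.237, 0.002], 0.64), ([0.667, 0.448, 0.003], 0.22), ([0.49, 0.048, 0.103], 0.15)]
top tin_squat [([0.509, 0.371, -0.0], 0.73)]
wrist tin_done []
wrist tin [([0.535, -0.377, 0.007], 0.87)]
wrist handle_bar []
wrist pad_top [([0.509, -0.143, 0.068], 0.63)]
wrist tin_slim [([0.56, 0.237, -0.0], 0.77)]
wrist tin_squat [([0.512, 0.37, 0.002], 0.58)]
scene tin_done [([0.451, -0.379, 0.002], 0.78), ([0.515, -0.147, 0.069], 0.48)]
scene tin [([0.533, -0.377, 0.004], 0.6)]
scene handle_bar [([0.488, -0.375, 0.0], 0.59)]
scene pad_top [([0.512, -0.145, 0.069], 0.62), ([0.739, -0.18, -0.0], 0.36)]
scene tin_slim [([0.556, 0.242, 0.0], 0.63)]
scene tin_squat [([0.508, 0.376, -0.002], 0.93)]
```

View pics/s9.png

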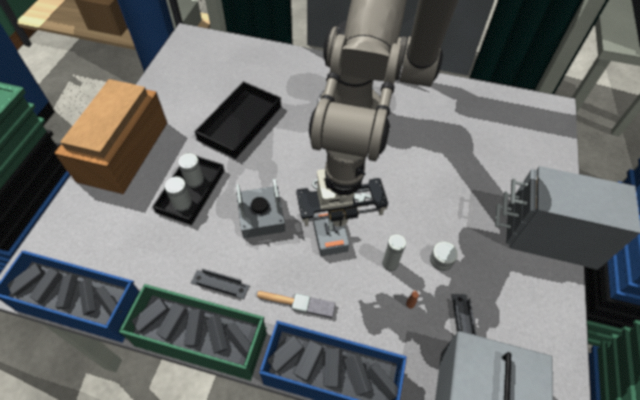

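The scene shows both tins upright in the tray at (178,190) and (190,165). The pad is up at (260,206) and the bystanders are in place. The top view puts the handle bar at (0.488, 0.043), which is the off side, and the arm is clear of everything.

```bash
python3 -c "
from bench import manip
print(manip.sign_off())"
```

```text
the job is handed in; nothing more can be done
None
```

I handed the job in at about 25 s of the 67 s; the sign-off returned no verdict. By the last pictures and force readings, the tin was pressed to the pad's stop (about 24 N) for over 1.5 s with the isolator on and now stands upright in the tray beside the finished one, the isolator is back at off, and nothing else appears to have moved.

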